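# Rack the washed drive parts on their pegs

## Robot

A 6-joint arm with a two-finger parallel gripper is mounted at the origin on a cart in front of the work surface, level with it; the furniture and walls round the work are solid. World frame = base frame: x ahead of the robot, y to its left, z up, the work surface at z = 0. Lengths are in m, angles in degrees, forces in N, time in s.
With the tool pointing down it reaches from about 0.325 to 1 m from the base axis. Payload 5.1 kg.
Tool frame: the origin (TCP) lies midway between the tips of the shut fingers; the grasp point (between the pads) lies 19 mm behind it; z points along the fingers, y is the direction in which the jaws open and shut (so a half turn about z gives the same grasp; the last joint's range is limited). The gripper opens to 85 mm and grips with 20 to 120 N. Pads are 22 mm wide; open, the fingers measure 114 mm over their backs; the gripper's body (76 mm by 85 mm) begins 54 mm behind the grasp point. The pads swing forward as they close: fully open they stand 13 mm farther back than shut.
Start: joints at [-76.925, 7.093, 94.555, -0, 78.352, -4.733], TCP at [0.199, -0.619, 0.231] pointing down, gripper open.
Joint ranges: [-149.61, 149.61], [-58.7, 133.49], [1.44, 155.28], [-77.14, 257.14], [18.33, 153.61], [-166.67, 166.67]. Speed limits (degrees/s): [147.25, 147.25, 180, 180, 180, 180].

## Interface

Orientations are given as a 3x3 rotation matrix whose columns are the frame's x, y, z axes.
In Python, from bench import arm gives the robot as it stands.
- The arm moves only by the shell command python3 -m inch 'ROWS' [FORCE]. ROWS is JSON, a list of rows, each a list of 5 numbers: the opening, from -1 (shut) to 1 (fully open), then the shift along the tool's x, y, z in cm, then the turn about the tool's z in degrees. A call has 1 to 20 rows; each row is the pose to reach, as a shift and turn from the pose commanded when the call began, along the tool's axes at that moment; what a row does not reach only later rows make up. A row lasts 1/8 s, in which the tool goes at most 62.5 mm and 10.7 degrees, less where a joint would pass 70% of its speed; a pose out of reach is approached as far as the arm can. A call with a gripper value outside its range is refused whole. The fingers move at their own pace and stop on an object; FORCE is the grip in N (left out, the last holds). Time passes only in rows, so rows that repeat a pose let the fingers close. It gives the time, the measured TCP pose, the force and the opening at its end, in the units of the state.
- arm.get_obs(): the state, without advancing time (a new reading comes with each control period).
- arm.read_camera(name): name is "scene" or "top"; returns the picture (384x512x3 uint8, red, green, blue); there is no depth.
- arm.camera_model(name): a dict with "fovy" (degrees; the focal length in pixels is half the picture's height over the tangent of half this angle, whatever the lens; pixels are square), "cx", "cy" (the principal point, pixels), "rvec" (rotation vector, rad) and "tvec" (3), from world to camera coordinates, as OpenCV has them. Camera axes: x right, y down, z forward; pixel columns grow to the right and rows downward; lengths in m; the calibration is good to about 2 mm. A picture is of the moment at which its call begins. camera_model takes no time and is no camera call.
- arm.job_done(): hands the job in, once; it reports no verdict.
Trained networks look in the newest picture that a camera, given by its name, has taken for a name from the list of things; names that differ only in an ending like _2 or _b are one class to them, and where a whole thing is asked for, a point or a joint stands for the part that bears it (a point fixed in the world has none). Each returns a list of dicts, best first, with "score" (0 to 1); they miss things now and then, are a little off and sometimes report something else, mostly with a low value. They report only what shows in the picture. A call takes as long as a camera call.
- arm.cut_out(camera, name): "region" (384x512 bool, what is visible of it) and "at" ([row, column] in pixels, amid what is visible of it).
The state is a dict: "t": time; "joints": joint angles; "dq": joint speeds; "effort": joint torques, N m; "eef_pos": TCP position; "tcp_rot": TCP orientation; "wrist_force": force on the tool from outside, world axes, zero at the start; "wrist_torque": the same for the moment, N m; "grip_width": finger opening in m.
Only numpy, scipy, OpenCV 4.12 (cv2) and the standard library are available. Lean on these libraries where they do the work, as an engineer would, in place of code of your own. Each camera call takes 0.05 s, during which the arm holds its last target.

## Task

The washed drive parts have dried in two stacks on the rods of the drip stand. Take the stacks apart and put each part, the same way up, over the peg of the spares board that is turned to fit its bore (black flange for the sprocket, green for the pulley, blue for the bearing, red for the spacer ring, yellow for the brass bush), pushed fully home so that it lies flat on the peg's flange.

Things in the scene. Friction and masses are not known exactly. Their poses are not given: they have to be found in the camera images.
- sprocket: Dark steel chain sprocket: 20 mm high in all, 20 mm bore. Toothed disc 42 mm across and 6 mm thick below, hub 32 mm across and 14 mm high above it (take it by the hub). It starts threaded on either of the two rods of the grey drip stand, on top of the bearing, third from the plate. Origin: centre of its underside; z is its axis, up.
- pulley: Green painted V-belt pulley: 66 mm across, 24 mm high, 26 mm bore; its vee groove does not hinder gripping. It starts threaded on either of the two rods of the grey drip stand, at the bottom. The rods are 120 mm apart, 13 mm thick, their tops 70 mm above the bench; the stand's plate is 110 x 235 mm, its top 12 mm above the bench. Origin: centre of its underside; z is its axis, up.
- bearing: Sealed ball bearing, bright steel rings with a blue seal between: 56 mm across, 20 mm high, 32 mm bore; one solid piece. It starts threaded on either of the two rods of the grey drip stand, lying on the pulley or on the bush, the sprocket on top of it. Origin: centre of its underside; z is its axis, up.
- spacer: Red painted spacer ring: 55 mm across, 20 mm high, 38 mm bore. It starts threaded on either of the two rods of the grey drip stand, lying on the pulley or on the bush, with nothing on top. Origin: centre of its underside; z is its axis, up.
- bush: Plain brass bush: 66 mm across, 24 mm high, 44 mm bore. It starts threaded on either of the two rods of the grey drip stand, at the bottom, where the pulley is not. Origin: centre of its underside; z is its axis, up.
- peg_sprocket: Black-flanged peg, 16 mm thick (the thinnest), fits the sprocket's 20 mm bore. Turned aluminium on a coloured plastic flange, one of five on a wooden board (top 18 mm above the bench), 104 mm or more apart, in any order. Origin: centre of the flange's underside, on the board; z up. Flange 52 mm wide, 8 mm thick: the part comes to rest on it. The peg rises 22 mm above the flange: 10 mm parallel, then tapering to a 4 mm tip.
- peg_pulley: Green-flanged peg, 22 mm thick, fits the pulley's 26 mm bore. Turned aluminium on a coloured plastic flange, one of five on a wooden board (top 18 mm above the bench), 104 mm or more apart, in any order. Origin: centre of the flange's underside, on the board; z up. Flange 52 mm wide, 8 mm thick: the part comes to rest on it. The peg rises 22 mm above the flange: 10 mm parallel, then tapering to a 6 mm tip.
- peg_bearing: Blue-flanged peg, 28 mm thick, fits the bearing's 32 mm bore. Turned aluminium on a coloured plastic flange, one of five on a wooden board (top 18 mm above the bench), 104 mm or more apart, in any order. Origin: centre of the flange's underside, on the board; z up. Flange 52 mm wide, 8 mm thick: the part comes to rest on it. The peg rises 22 mm above the flange: 10 mm parallel, then tapering to a 12 mm tip.
- peg_spacer: Red-flanged peg, 34 mm thick, fits the spacer ring's 38 mm bore. Turned aluminium on a coloured plastic flange, one of five on a wooden board (top 18 mm above the bench), 104 mm or more apart, in any order. Origin: centre of the flange's underside, on the board; z up. Flange 52 mm wide, 8 mm thick: the part comes to rest on it. The peg rises 22 mm above the flange: 10 mm parallel, then tapering to a 18 mm tip.
- peg_bush: Yellow-flanged peg, 40 mm thick (the thickest), fits the brass bush's 44 mm bore. Turned aluminium on a coloured plastic flange, one of five on a wooden board (top 18 mm above the bench), 104 mm or more apart, in any order. Origin: centre of the flange's underside, on the board; z up. Flange 52 mm wide, 8 mm thick: the part comes to rest on it. The peg rises 22 mm above the flange: 10 mm parallel, then tapering to a 24 mm tip.

How it is judged:
By the outcome, as a careful person would: the job done as asked, in the order asked, and still so for the second after the job is handed in, with the robot touching nothing.
It also fails if it takes over 131 s, if anything falls off the work surface, if the arm or the gripper's body presses on something with over 40 N, if the wrist force passes 120 N, or if a joint passes its speed limit or range.

## Working session

There is one attempt and no reset: what is moved stays moved. The work goes in short steps, Python scripts to look and compute and a shell command to move; the robot and the scene stay as the last step left them, time stands still between calls to the robot, and variables do not carry over. Pictures are saved under pics/ and viewed, and the job is handed in when it is done.

```bash
ls; mkdir -p pics; python3 - <<'E'
from bench import arm
import cv2,json
o=arm.get_obs()
for k,v in o.items(): print(k,v)
for n in("scene","top"):
    cv2.imwrite(f"pics/{n}0.png",cv2.cvtColor(arm.read_camera(n),cv2.COLOR_RGB2BGR)); print(arm.camera_model(n))
E
```

```text
pics
t 0.0
joints [-7.69257244e+01  7.13467693e+00  9.46339895e+01 -2.44874195e-03
  7.83530301e+01 -4.73318722e+00]
dq [0.05787618 0.0693888  0.01415011 0.03645174 0.061479   0.0457306 ]
effort [-2.17485613e-03 -4.23616326e+01 -3.65451658e+01 -1.91391086e-04
  7.11943227e-03  3.98718413e-06]
eef_pos [ 0.19859778 -0.61826939  0.23004065]
tcp_rot [[ 9.52086950e-01  3.05827023e-01 -5.21252507e-04]
 [ 3.05827438e-01 -9.52084732e-01  2.05947375e-03]
 [ 1.33566171e-04 -2.12021140e-03 -9.99997743e-01]]
wrist_force [-0.36223246  0.3072711  -0.48275841]
wrist_torque [-0.03725248  0.02032053 -0.04472855]
grip_width 0.0854496797821344
{'fovy': 45.329393434756796, 'cx': 252.8708281547787, 'cy': 193.75814068010453, 'rvec': array([ 1.84619315, -1.02336981,  0.59332817]), 'tvec': array([-0.24686712,  0.27144543,  0.95246116])}
{'fovy': 50.62936630955285, 'cx': 269.3241949772464, 'cy': 189.33013558725295, 'rvec': array([ 2.18036953, -2.17777338,  0.06986173]), 'tvec': array([0.03896226, 0.50027972, 1.02711599])}
```

View pics/scene0.png

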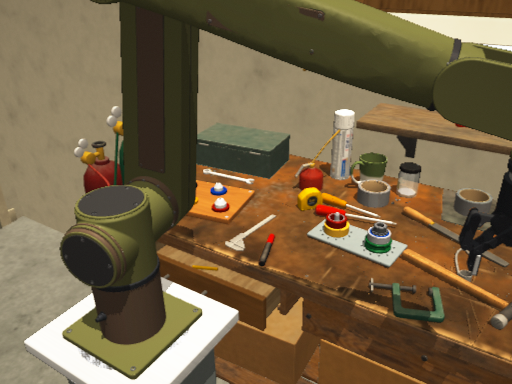

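View pics/top0.png

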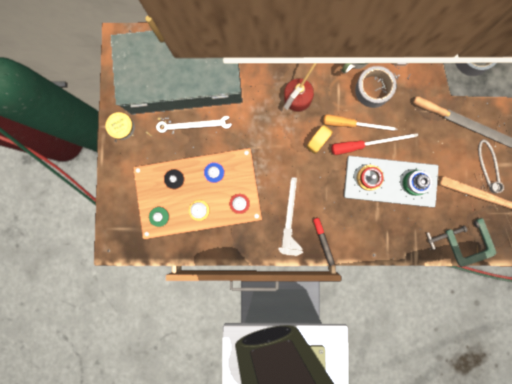

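```bash
cat > h.py <<'E'
from bench import arm
import cv2,numpy as np
from scipy.optimize import least_squares
def K(n):
    m=arm.camera_model(n); f=192/np.tan(np.radians(m["fovy"]/2))
    return np.array([[f,0,m["cx"]],[0,f,m["cy"]],[0,0,1.]]),m["rvec"],m["tvec"]
def proj(n,P):
    k,r,t=K(n); return cv2.projectPoints(np.asarray(P,float).reshape(-1,1,3),r,t,k,None)[0][:,0]
def ray(n,uv,z):
    k,r,t=K(n); R=cv2.Rodrigues(r)[0]; d=R.T@np.linalg.inv(k)@np.array([uv[0],uv[1],1]); c=-R.T@t
    return c+d*(z-c[2])/d[2]
def hullc(p):
    h=cv2.convexHull(p.astype(np.float32)); m=cv2.moments(h); return np.array([m["m10"],m["m01"]])/m["m00"],m["m00"]
def cyl(x,y,prof,N=60):
    a=np.linspace(0,2*np.pi,N,endpoint=False)
    return np.concatenate([np.c_[x+r*np.cos(a),y+r*np.sin(a),np.full(N,z)] for r,z in prof])
def fit(n,mask,prof,x0):
    c=cv2.findContours(mask.astype(np.uint8),cv2.RETR_EXTERNAL,cv2.CHAIN_APPROX_NONE)[0]
    c=max(c,key=len)[:,0]
    # pixel area centroid of the filled hull
    f=np.zeros(mask.shape,np.uint8); cv2.fillConvexPoly(f,cv2.convexHull(c),1)
    ys,xs=np.nonzero(f); tgt=np.array([xs.mean(),ys.mean()])
    s=least_squares(lambda q:hullc(proj(n,cyl(q[0],q[1],prof)))[0]-tgt,x0)
    return s.x,tgt,len(xs),hullc(proj(n,cyl(*s.x,prof)))[1]
E
python3 - <<'E'
from h import *
im={n:arm.read_camera(n) for n in("scene","top")}
np.save("top0.npy",im["top"])
for n in("scene","top"):
    b=cv2.cvtColor(im[n],cv2.COLOR_RGB2BGR)
    for nm in "sprocket pulley bearing spacer bush peg_sprocket peg_pulley peg_bearing peg_spacer peg_bush".split():
        r=arm.cut_out(n,nm)
        for q in r[:2]:
            print(n,nm,round(q["score"],2),np.round(q["at"],1),q["region"].sum(),end=" ")
            if nm.startswith("peg"):
                d=dict(sprocket=(16,4),pulley=(22,6),bearing=(28,12),spacer=(34,18),bush=(40,24))[nm[4:]]
                prof=[(.026,.018),(.026,.026),(d[0]/2e3,.036),(d[1]/2e3,.048)]
                x,t,a,a2=fit(n,q["region"],prof,ray(n,q["at"][::-1],.025)[:2]); print(np.round(x,4),np.round(t,1),a,round(a2))
            else: print(np.round(ray(n,q["at"][::-1],.05),3))
p=cv2.cvtColor(im["top"],cv2.COLOR_RGB2BGR)
cv2.imwrite("pics/a.png",cv2.resize(p[140:250,335:445],None,fx=5,fy=5,interpolation=cv2.INTER_CUBIC))
cv2.imwrite("pics/b.png",cv2.resize(p[145:240,130:265],None,fx=5,fy=5,interpolation=cv2.INTER_CUBIC))
p=cv2.cvtColor(im["scene"],cv2.COLOR_RGB2BGR)
cv2.imwrite("pics/c.png",cv2.resize(p[195:275,300:420],None,fx=6,fy=6,interpolation=cv2.INTER_CUBIC))
E
```

```text
scene sprocket 0.65 [229.2 380.5] 168 [ 0.539 -0.334  0.05 ]
scene pulley 0.69 [246.9 375.4] 264 [ 0.456 -0.349  0.05 ]
scene bearing 0.5 [235.8 378.4] 225 [ 0.507 -0.339  0.05 ]
scene spacer 0.69 [219.1 333.7] 226 [ 0.524 -0.212  0.05 ]
scene bush 0.77 [233.8 338.5] 222 [ 0.465 -0.251  0.05 ]
scene peg_pulley 0.62 [234.7 377.3] 261 [ 0.5453 -0.3265] [377.5 236.1] 330 249
scene peg_bearing 0.68 [188.4 217.2] 143 [0.5461 0.1847] [218.2 189.2] 146 163
scene peg_spacer 0.74 [203.8 220.8] 180 [0.4661 0.1191] [219.9 205.1] 185 198
top sprocket 0.74 [205.8 201. ] 333 [0.457 0.21  0.05 ]
top sprocket 0.46 [186.9 421.4] 171 [ 0.504 -0.34   0.05 ]
top pulley 0.63 [179.8 408.3] 192 [ 0.522 -0.307  0.05 ]
top bearing 0.77 [183.3 416.4] 245 [ 0.513 -0.327  0.05 ]
top spacer 0.72 [179.9 376.6] 315 [ 0.522 -0.229  0.05 ]
top bush 0.64 [176.7 361.4] 72 [ 0.53  -0.191  0.05 ]
top peg_sprocket 0.87 [174.7 177.4] 331 [0.5273 0.2861] [173.7 178.7] 339 333
top peg_sprocket 0.54 [186.4 405.7] 101 [ 0.5076 -0.3175] [408.8 186.5] 178 345
top peg_pulley 0.84 [215.8 159.7] 327 [0.4303 0.3229] [158.7 216.4] 332 341
top peg_bearing 0.54 [173.3 212.5] 321 [0.5438 0.1825] [213.9 172.3] 333 328
top peg_spacer 0.82 [204.6 240.3] 290 [0.4643 0.1148] [239.9 203.2] 300 328
top peg_bush 0.74 [206.6 200. ] 327 [0.4463 0.2194] [199.1 210.2] 342 334
top peg_bush 0.65 [201.6 238.6] 316 [0.4632 0.1163] [239.3 203.6] 325 328
```

View pics/a.png

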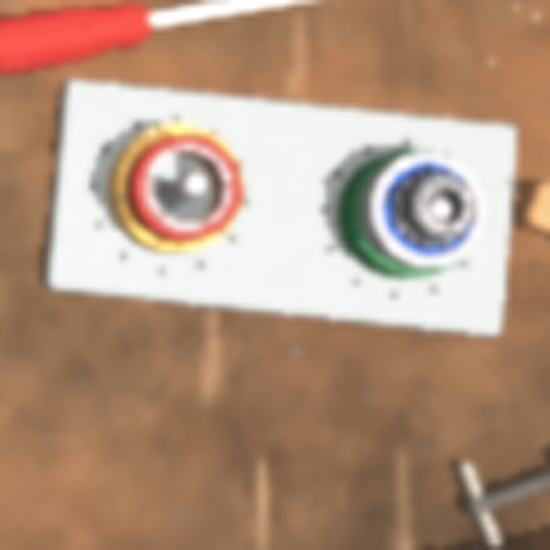

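View pics/b.png

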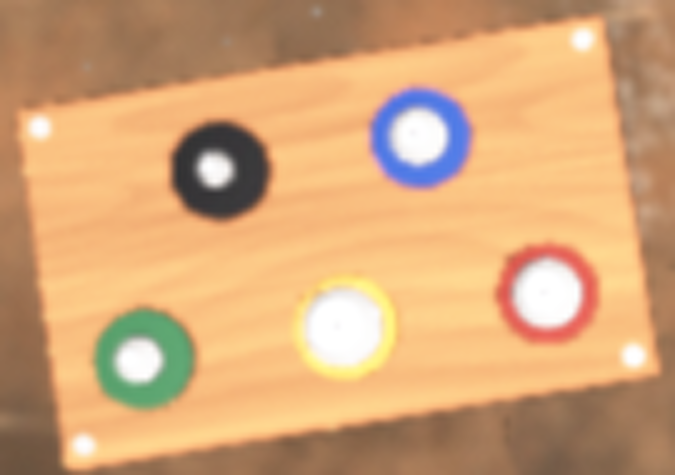

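View pics/c.png

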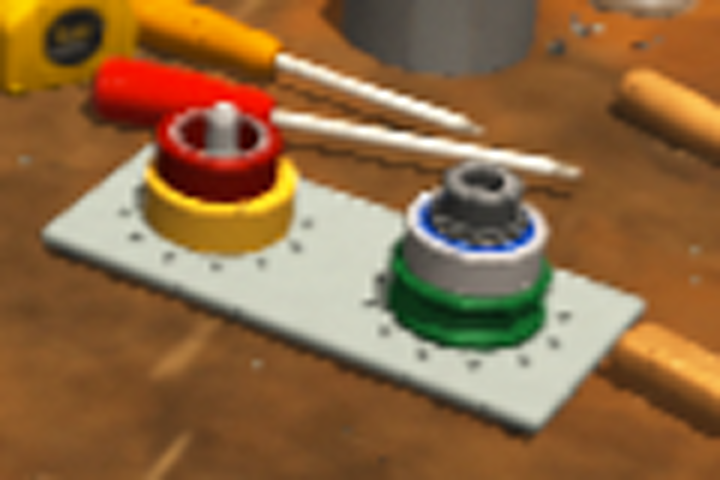

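```bash
python3 - <<'E'
from h import *
im=arm.read_camera("top"); sc=arm.read_camera("scene")
hsv=cv2.cvtColor(im,cv2.COLOR_RGB2HSV)
for nm,px,z in [("sprocket",(423.2,181.4),.076),("bearing",(421,181.6),.056),("spacer",(372.4,177.6),.056)]:
    print(nm,ray("top",px,z).round(4))
for nm,prof in [("spacer",[(.0275,.036),(.0275,.056)])]:
    for n in("top","scene"):
        (arm.read_camera(n)); q=arm.cut_out(n,nm)[0]; print(n,[v if i else v.round(4) for i,v in enumerate(fit(n,q["region"],prof,[.52,-.23]))])
def crop(n,I,x0,y0,w,h,s,circ,out):
    b=cv2.resize(cv2.cvtColor(I,cv2.COLOR_RGB2BGR)[y0:y0+h,x0:x0+w],None,fx=s,fy=s,interpolation=cv2.INTER_CUBIC)
    for x,y,z,r,c in circ:
        p=(proj(n,cyl(x,y,[(r,z)]))-[x0,y0]+.5)*s
        cv2.polylines(b,[np.round(p).astype(int)],True,c,1)
    cv2.imwrite(out,b)
S=ray("top",(423.2,181.4),.076); B=ray("top",(421,181.6),.056); P=ray("top",(372.4,177.6),.056)
w=(255,0,255)
C=[(S[0],S[1],.076,.016,w),(B[0],B[1],.056,.028,(0,255,255)),(B[0],B[1],.012,.033,(255,255,0)),(P[0],P[1],.056,.0275,w),(P[0],P[1],.012,.033,(255,255,0)),(P[0],P[1],.036,.033,(255,255,0)),(B[0],B[1],.036,.033,(255,255,0))]
crop("top",im,335,140,110,75,7,C,"pics/d.png"); crop("scene",sc,300,195,120,80,6,C,"pics/e.png")
E
```

```text
sprocket [ 0.5156 -0.3348  0.076 ]
bearing [ 0.517  -0.3368  0.056 ]
spacer [ 0.5269 -0.2168  0.056 ]
top [array([ 0.5278, -0.217 ]), array([371.65137615, 177.62614679]), 436, 422.38405343773775]
scene [array([ 0.5291, -0.2178]), array([336.40716612, 220.28013029]), 307, 313.74860011716373]
```

View pics/d.png

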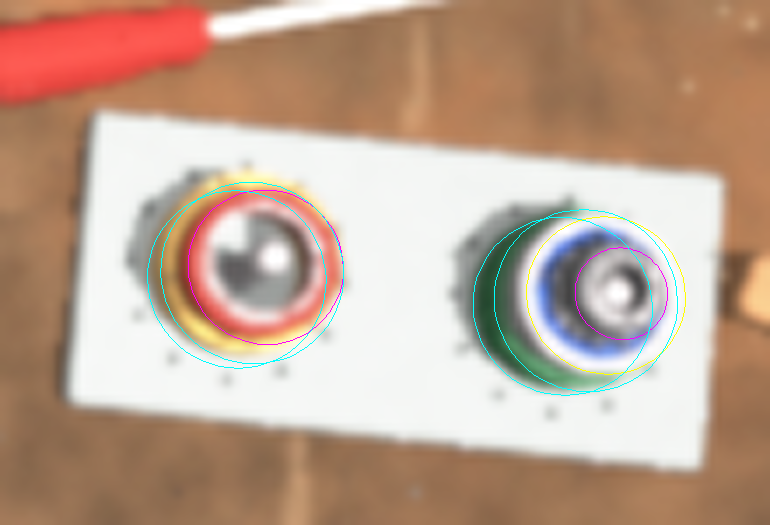

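View pics/e.png

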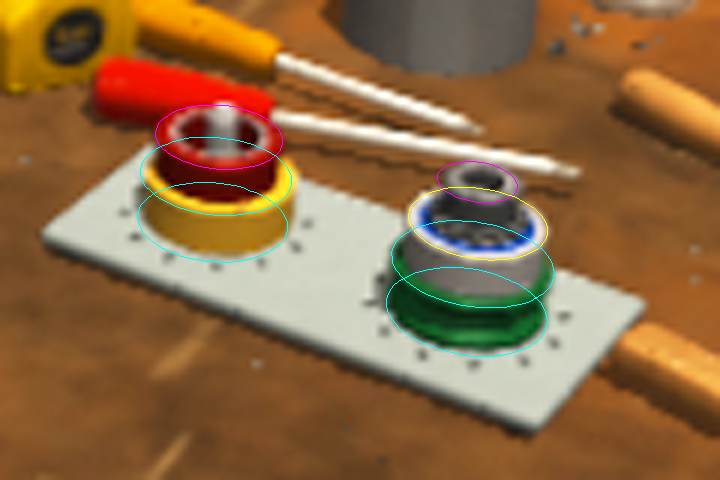

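```bash
python3 -m inch '[[1,39.0,-17.4,8,17.8],[1,39.0,-17.4,8,17.8],[1,39.0,-17.4,8,17.8],[1,39.0,-17.4,8,17.8],[1,39.0,-17.4,8,17.8],[1,39.0,-17.4,8,17.8],[1,39.0,-17.4,8,17.8],[1,39.0,-17.4,8,17.8],[1,39.0,-17.4,8,17.8],[1,39.0,-17.4,8,17.8]]' 60
cat > look.py <<'E'
import sys
from h import *
# look.py cam x0 y0 w h s out
n=sys.argv[1]; x0,y0,w,h,s=map(int,sys.argv[2:7])
I=arm.read_camera(n)
cv2.imwrite("pics/"+sys.argv[7],cv2.resize(cv2.cvtColor(I,cv2.COLOR_RGB2BGR)[y0:y0+h,x0:x0+w],None,fx=s,fy=s,interpolation=cv2.INTER_CUBIC))
o=arm.get_obs(); print(o["t"],o["eef_pos"].round(4),o["tcp_rot"].round(3).tolist(),o["joints"].round(1))
E
python3 look.py scene 300 130 130 140 4 f.png;python3 look.py top 300 100 200 150 4 g.png
```

```text
t: 2.75
eef_pos: [0.5163, -0.335, 0.1518]
tcp_rot: [[1.0, -0.001, 0.0], [-0.001, -1.0, -0.001], [0.0, 0.001, -1.0]]
wrist_force: [-1.5, 0.1, 0.7]
grip_width: 0.0854
2.8 [ 0.5162 -0.3351  0.1518] [[1.0, -0.002, 0.001], [-0.002, -1.0, -0.001], [0.001, 0.001, -1.0]] [-38.    6.3 103.3  -0.   70.4  52.1]
2.85 [ 0.5162 -0.3351  0.1518] [[1.0, -0.002, 0.0], [-0.002, -1.0, -0.0], [0.0, 0.0, -1.0]] [-38.    6.3 103.3  -0.   70.4  52.1]
```

View pics/f.png

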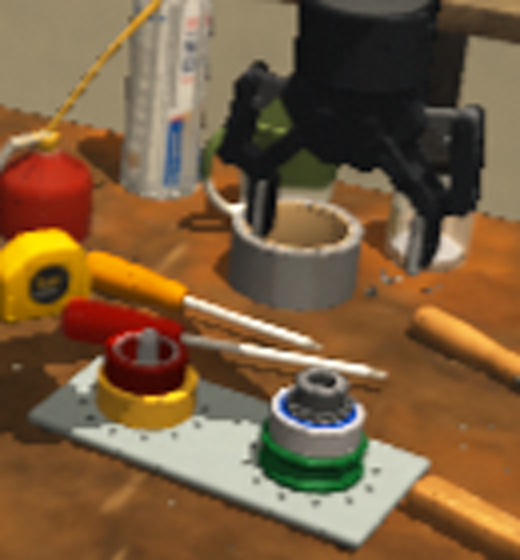

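View pics/g.png

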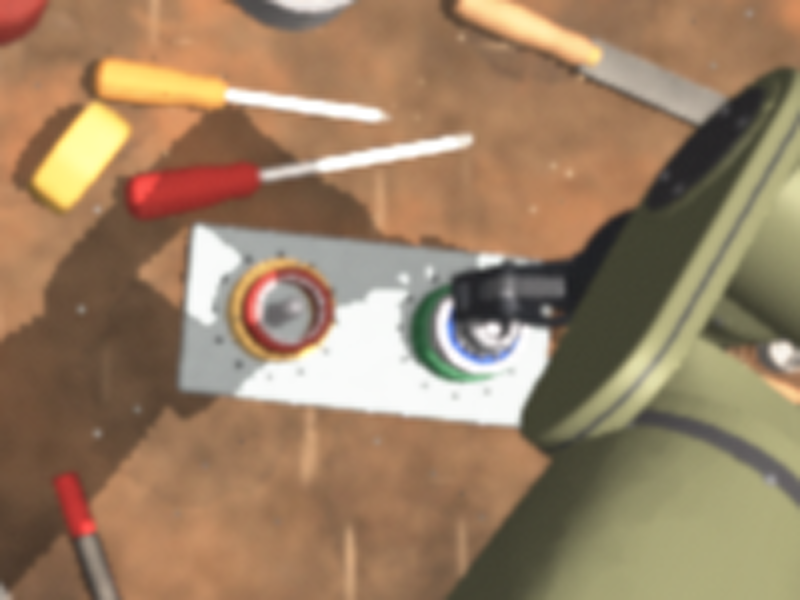

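```bash
python3 -m inch '[[0.3,0.1,-0.1,4,0],[0.3,0.1,-0.1,7,0],[0.3,0.1,-0.1,8.7,0],[0.3,0.1,-0.1,8.7,0],[-0.4,0.1,-0.1,8.7,0],[-1,0.1,-0.1,8.7,0],[-1,0.1,-0.1,8.7,0],[-1,0.1,-0.1,8.7,0],[-1,0.1,-0.1,8.7,0]]' 60
python3 look.py scene 300 130 130 140 4 f2.png
```

```text
t: 3.98
eef_pos: [0.519, -0.3341, 0.0667]
tcp_rot: [[1.0, 0.0, 0.003], [0.0, -1.0, -0.003], [0.003, 0.003, -1.0]]
wrist_force: [-0.3, -0.8, 6.6]
grip_width: 0.029
4.025 [ 0.519  -0.3341  0.0667] [[1.0, 0.0, 0.003], [0.0, -1.0, -0.003], [0.003, 0.003, -1.0]] [-37.7  11.7 106.2  -0.   61.9  52.3]
```

View pics/f2.png

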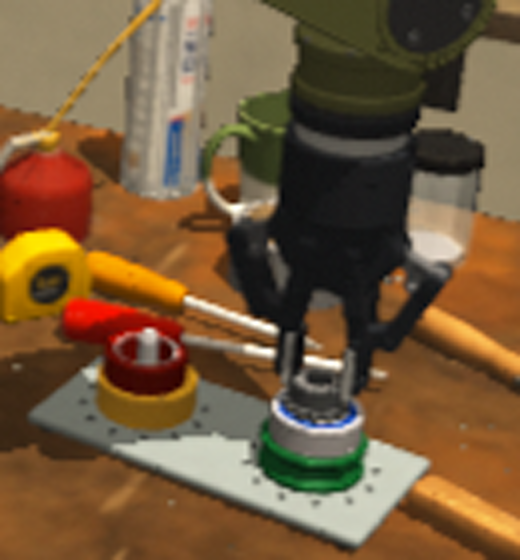

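```bash
python3 -m inch '[[-1,0,0,-1,0],[-1,0,0,-2.5,0],[-1,0,0,-5,0],[-1,0,0,-8,0],[-1,0,0,-11,0]]' 60
python3 look.py scene 300 130 130 140 4 f3.png
```

```text
t: 4.65
eef_pos: [0.5177, -0.3325, 0.1756]
tcp_rot: [[1.0, 0.0, -0.0], [0.0, -1.0, 0.001], [-0.0, -0.001, -1.0]]
wrist_force: [-0.3, 0.1, -1.7]
grip_width: 0.029
4.7 [ 0.5198 -0.3341  0.1811] [[1.0, 0.0, 0.006], [0.0, -1.0, -0.004], [0.006, 0.004, -1.0]] [-37.7   4.9 101.9   0.   72.8  52.3]
```

View pics/f3.png

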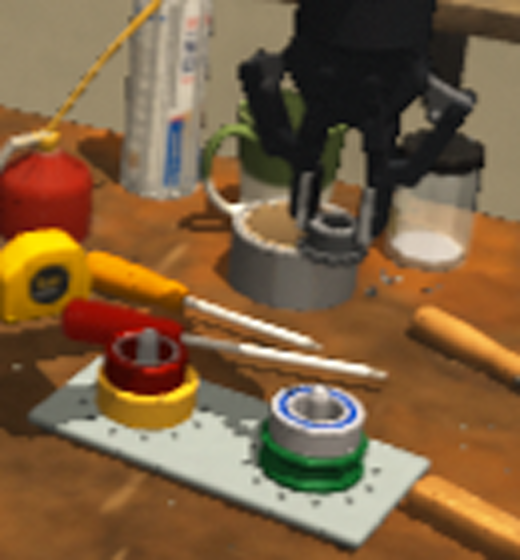

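```bash
python3 -m inch '[[-1,0.9,-6.2,0,0],[-1,0.9,-12.4,0,0],[-1,0.9,-18.6,0,0],[-1,0.9,-24.8,0,0],[-1,0.9,-31,0,0],[-1,0.9,-37.2,0,0],[-1,0.9,-43.4,0,0],[-1,0.9,-49.6,0,0],[-1,0.9,-55.8,2,0],[-1,0.9,-60,4,0],[-1,0.9,-61.9,6,0],[-1,0.9,-61.9,7.4,0],[-1,0.9,-61.9,7.4,0],[-1,0.9,-61.9,7.4,0]]' 60
python3 look.py scene 120 100 150 130 5 f4.png; python3 look.py top 120 130 160 120 5 g4.png
```

```text
t: 6.45
eef_pos: [0.5274, 0.2854, 0.1011]
tcp_rot: [[1.0, -0.001, 0.001], [-0.001, -1.0, 0.0], [0.001, -0.0, -1.0]]
wrist_force: [-0.8, 0.4, -1.6]
grip_width: 0.0291
6.5 [0.5276 0.2855 0.1015] [[1.0, -0.001, 0.002], [-0.001, -1.0, 0.001], [0.002, -0.001, -1.0]] [ 23.3   7.3 107.4  -0.   65.2 113.4]
6.55 [0.5276 0.2856 0.1016] [[1.0, -0.001, 0.002], [-0.001, -1.0, 0.001], [0.002, -0.001, -1.0]] [ 23.3   7.3 107.4  -0.   65.2 113.4]
```

View pics/f4.png

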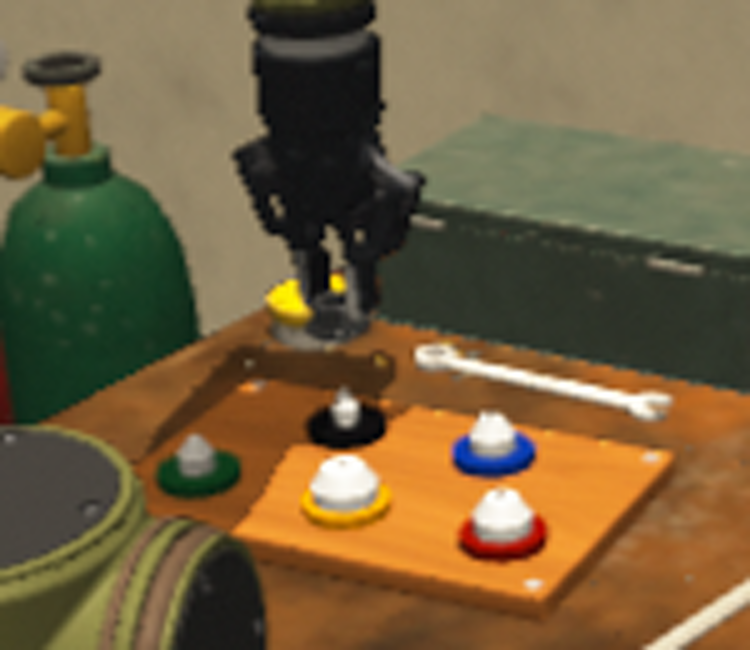

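View pics/g4.png

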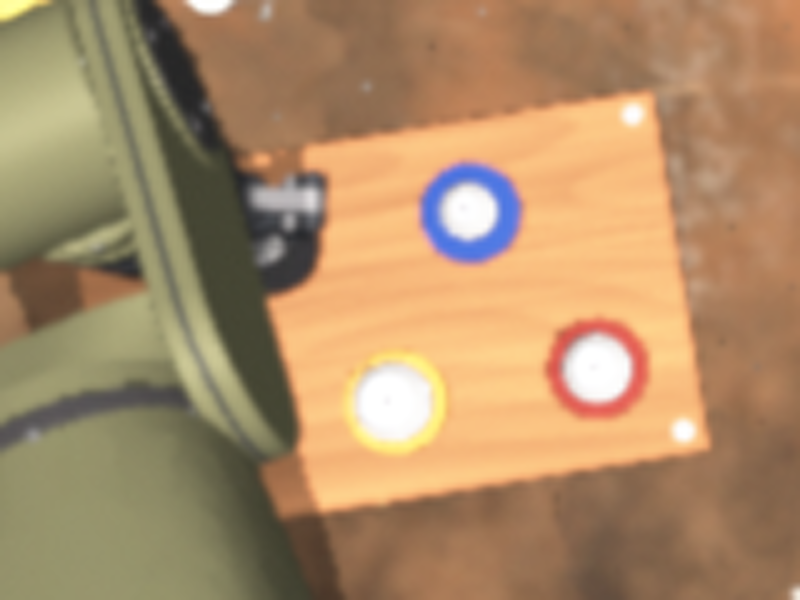

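```bash
cat > pegs.py <<'E'
from h import *
D=dict(sprocket=(16,4),pulley=(22,6),bearing=(28,12),spacer=(34,18),bush=(40,24))
G=dict(sprocket=(.5273,.2861),pulley=(.4303,.3229),bearing=(.5438,.1825),spacer=(.4643,.1148),bush=(.4463,.2194))
def pegfit(n,k):
    p=proj(n,[[*G[k],.03]])[0]
    for q in arm.cut_out(n,"peg_"+k):
        if np.hypot(*(q["at"][::-1]-p))<8:
            d=D[k]; prof=[(.026,.018),(.026,.026),(d[0]/2e3,.036),(d[1]/2e3,.048)]
            x,t,a,a2=fit(n,q["region"],prof,G[k]); return x.round(4),round(q["score"],2),a,round(a2)
E
python3 - <<'E'
from pegs import *
for n in("scene","top"):
    arm.read_camera(n)
    for k in D: print(n,k,pegfit(n,k))
arm.read_camera("scene")
o=arm.get_obs(); z=o["eef_pos"][2]-.0105
for q in arm.cut_out("scene","sprocket"):
    prof=[(.021,z),(.021,z+.006),(.016,z+.02)]
    print(q["score"],q["at"],fit("scene",q["region"],prof,[.527,.286]))
E
```

```text
scene sprocket (array([0.5285, 0.2859]), 0.59, 137, 147)
scene pulley (array([0.4308, 0.3279]), 0.55, 165, 163)
scene bearing (array([0.5457, 0.1868]), 0.5, 143, 163)
scene spacer (array([0.4651, 0.1196]), 0.7, 196, 198)
scene bush (array([0.4473, 0.2242]), 0.75, 192, 198)
top sprocket (array([0.5166, 0.2761]), 0.46, 101, 333)
top pulley None
top bearing (array([0.5429, 0.1833]), 0.55, 324, 328)
top spacer (array([0.4629, 0.1158]), 0.77, 298, 328)
top bush (array([0.4467, 0.2196]), 0.67, 349, 334)
```

```bash
python3 - <<'E'
from h import *
I=arm.read_camera("scene"); o=arm.get_obs(); e=o["eef_pos"]; print(e)
x0,y0,w,h,s=165,145,50,50,12
b=cv2.resize(cv2.cvtColor(I,cv2.COLOR_RGB2BGR)[y0:y0+h,x0:x0+w],None,fx=s,fy=s,interpolation=cv2.INTER_CUBIC)
c=b.copy()
z=e[2]-.0105
def dr(x,y,z,r,col):
    p=(proj("scene",cyl(x,y,[(r,z)]))-[x0,y0]+.5)*s; cv2.polylines(c,[np.round(p).astype(int)],True,col,1)
for zz,r in((z,.021),(z+.006,.021),(z+.02,.016),(z+.02,.010)): dr(e[0],e[1],zz,r,(255,0,255))
for zz,r in((.018,.026),(.026,.026),(.048,.002)): dr(.5273,.2861,zz,r,(0,255,255))
cv2.imwrite("pics/h.png",cv2.hconcat([b,c])[:, :]); cv2.imwrite("pics/h.png",cv2.resize(cv2.hconcat([b,c]),(800,400),interpolation=cv2.INTER_AREA))
E
```

```text
[0.52676177 0.28609493 0.10028902]
```

View pics/h.png

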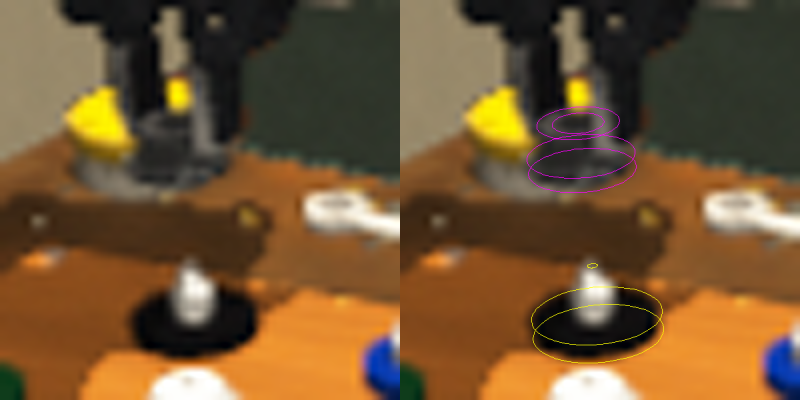

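```bash
python3 -m inch '[[-1,0,0,3,0],[-1,0,0,4.2,0],[-1,0,0,4.9,0],[-1,0,0,5.5,0],[-1,0,0,5.5,0]]' 60
python3 look.py scene 165 145 50 50 10 f5.png
```

```text
t: 7.92
eef_pos: [0.5269, 0.2861, 0.0454]
tcp_rot: [[1.0, 0.0, 0.0], [0.0, -1.0, 0.0], [0.0, -0.0, -1.0]]
wrist_force: [0.1, -0.2, -2.6]
grip_width: 0.0295
7.975 [0.5271 0.2862 0.0457] [[1.0, 0.0, 0.001], [0.0, -1.0, 0.0], [0.001, -0.0, -1.0]] [ 23.4  11.3 108.9  -0.   59.7 113.4]
```

View pics/f5.png

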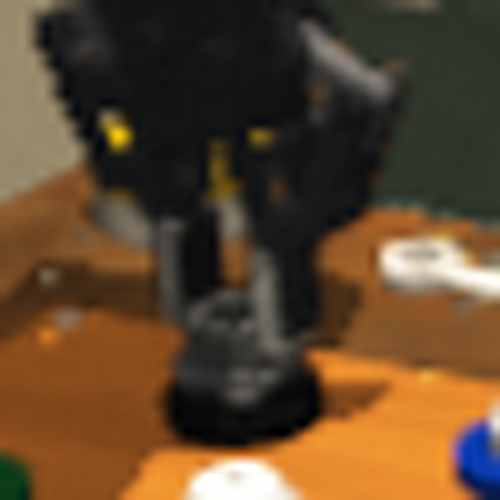

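```bash
python3 -m inch '[[-1,0,0,0.4,0],[-1,0,0,0.7,0],[-1,0,0,0.9,0],[-1,0,0,1.0,0],[-1,0,0,1.0,0]]' 60
```

```text
t: 8.6
eef_pos: [0.5269, 0.2862, 0.0367]
tcp_rot: [[1.0, 0.0, -0.0], [0.0, -1.0, -0.0], [-0.0, 0.0, -1.0]]
wrist_force: [-4.4, -0.7, 5.3]
grip_width: 0.0292
```

```bash
python3 -m inch '[[0.3,0,0,0.9,0],[0.3,0,0,0.9,0],[0.3,0,0,0.5,0],[0.3,0,0,-4,0],[0.3,0,0,-9,0],[1,0,6,-13.3,0],[1,0,12,-13.3,0],[1,0,18,-13.3,0]]' 60
python3 look.py scene 140 120 100 100 6 f6.png
python3 look.py top 120 130 160 120 5 g6.png
```

```text
t: 9.6
eef_pos: [0.5276, 0.1092, 0.1705]
tcp_rot: [[1.0, 0.001, 0.004], [0.001, -1.0, 0.0], [0.004, -0.0, -1.0]]
wrist_force: [-0.3, 0.9, -0.0]
grip_width: 0.0849
9.65 [0.5272 0.1028 0.1697] [[1.0, -0.004, 0.002], [-0.004, -1.0, -0.005], [0.002, 0.005, -1.0]] [  5.5  -4.6 112.5  -0.3  72.   95.8]
9.7 [0.5271 0.1059 0.1693] [[1.0, -0.006, 0.002], [-0.006, -1.0, -0.001], [0.002, 0.001, -1.0]] [ 5.700e+00 -4.500e+00  1.125e+02 -1.000e-01  7.200e+01  9.610e+01]
```

View pics/f6.png

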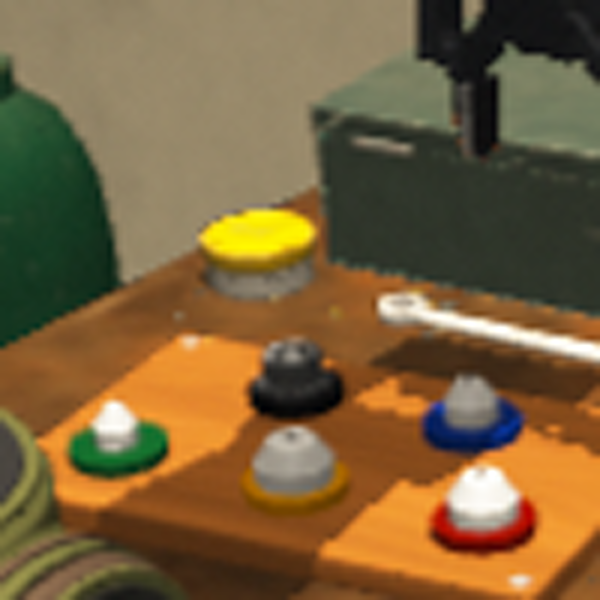

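View pics/g6.png

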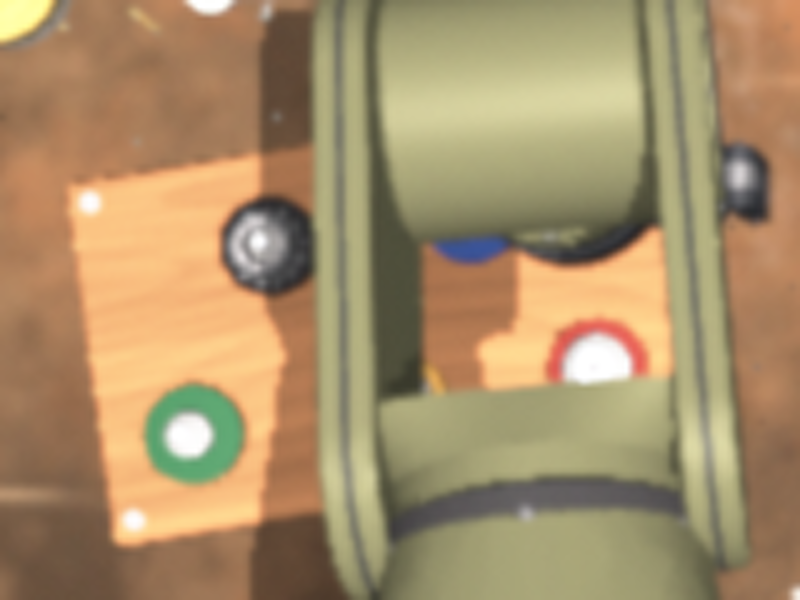

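```bash
cat > parts.py <<'E'
import sys
from h import *
P=dict(bearing=(.028,.036,.056),pulley=(.033,.012,.036),spacer=(.0275,.036,.056),bush=(.033,.012,.036))
for n in("top","scene"):
    arm.read_camera(n)
    for k in sys.argv[1:]:
        r,z0,z1=P[k]
        for q in arm.cut_out(n,k)[:2]:
            f=fit(n,q["region"],[(r,z0),(r,z1)],ray(n,q["at"][::-1],z1)[:2]); print(n,k,round(q["score"],2),f[0].round(4),f[2],round(f[3]))
E
python3 parts.py bearing spacer pulley bush; python3 look.py top 335 140 110 75 7 d2.png
```

```text
top bearing 0.9 [ 0.5174 -0.3362] 468 459
top bearing 0.36 [0.4294 0.3164] 341 443
top spacer 0.52 [ 0.5274 -0.2174] 433 422
top spacer 0.37 [0.5219 0.1781] 56 403
top pulley 0.55 [ 0.516  -0.3258] 416 608
top bush 0.45 [ 0.5345 -0.2034] 314 578
scene bearing 0.65 [ 0.5187 -0.3348] 357 373
scene spacer 0.81 [ 0.5288 -0.2152] 315 313
scene pulley 0.56 [ 0.5095 -0.3376] 354 527
scene bush 0.65 [ 0.5238 -0.2217] 330 455
scene bush 0.51 [ 0.5528 -0.3267] 296 488
10.25 [0.5267 0.1113 0.1681] [[1.0, 0.001, -0.0], [0.001, -1.0, -0.0], [-0.0, 0.0, -1.0]] [  6.2  -4.3 112.4   0.   71.9  96.1]
```

View pics/d2.png

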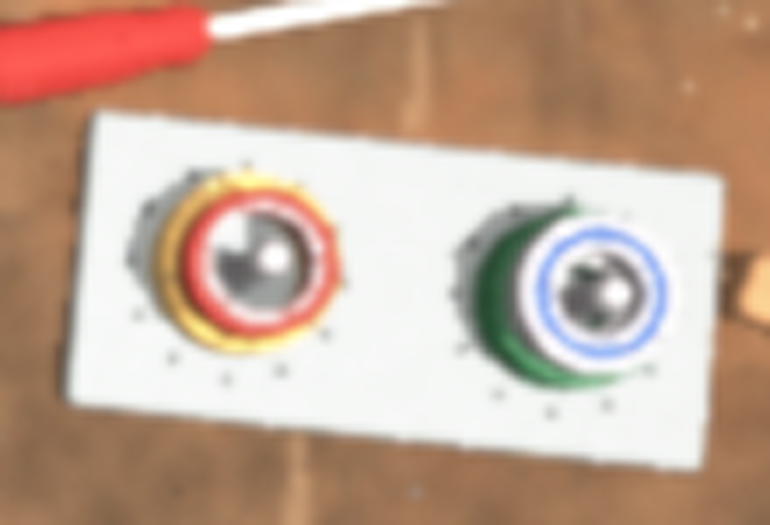

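```bash
python3 -m inch '[[1,-0.9,6.2,0,0],[1,-0.9,12.4,0,0],[1,-0.9,18.6,0,0],[1,-0.9,24.8,0,0],[1,-0.9,31,0,0],[1,-0.9,37.2,0,0],[1,-0.9,42,1,0],[1,-0.9,44.7,3,0],[1,-0.9,44.7,6,0],[1,-0.9,44.7,9,0],[1,-0.9,44.7,12,0],[1,-0.9,44.7,13.1,0],[1,-0.9,44.7,13.1,0],[0.2,-0.9,44.7,13.1,0],[-1,-0.9,44.7,13.1,0],[-1,-0.9,44.7,13.1,0],[-1,-0.9,44.7,13.1,0],[-1,-0.9,44.7,13.1,0]]' 60
```

```text
t: 12.5
eef_pos: [0.5193, -0.3374, 0.0397]
tcp_rot: [[1.0, 0.0, 0.003], [0.0, -1.0, -0.002], [0.003, 0.002, -1.0]]
wrist_force: [0.1, 0.5, 5.9]
grip_width: 0.0534
```

```bash
python3 -m inch '[[-1,0,0,-1,0],[-1,0,0,-3,0],[-1,0,0,-6,0],[-1,0,0,-10,0],[-1,0,0,-12,0],[-1,0,0,-12,0]]' 60
python3 look.py scene 300 130 130 140 4 f7.png
```

```text
t: 13.25
eef_pos: [0.5188, -0.3372, 0.1597]
tcp_rot: [[1.0, 0.0, 0.003], [0.0, -1.0, -0.003], [0.003, 0.003, -1.0]]
wrist_force: [0.7, 0.1, -1.8]
grip_width: 0.0538
13.3 [ 0.5178 -0.3364  0.1575] [[1.0, 0.0, 0.001], [0.0, -1.0, -0.0], [0.001, 0.0, -1.0]] [-38.    6.2 102.8  -0.   70.9  52. ]
```

View pics/f7.png

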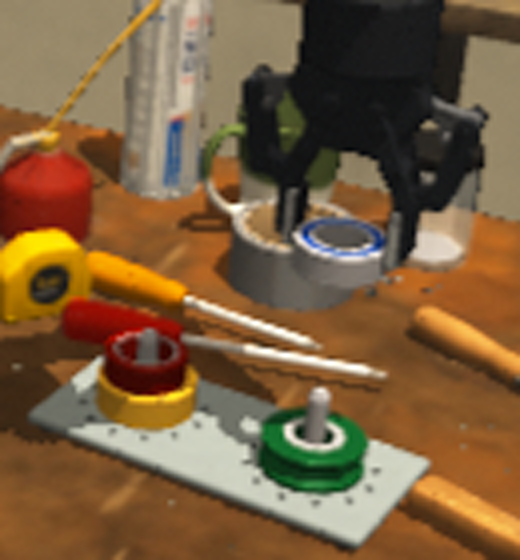

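```bash
python3 -m inch '[[-1,0.3,-6,0,0],[-1,0.6,-12,0,0],[-1,0.9,-18,0,0],[-1,1.2,-24,0,0],[-1,1.5,-30,0,0],[-1,1.8,-36,0,0],[-1,2.1,-42,0,0],[-1,2.4,-48,1,0],[-1,2.6,-51,3,0],[-1,2.6,-52,5,0],[-1,2.6,-52,7.3,0],[-1,2.6,-52,7.3,0],[-1,2.6,-52,7.3,0]]' 60
python3 - <<'E'
from h import *
I=arm.read_camera("scene"); o=arm.get_obs(); e=o["eef_pos"]; print(e)
z=e[2]-.004
for q in arm.cut_out("scene","bearing"): print(q["score"],q["at"],fit("scene",q["region"],[(.028,z),(.028,z+.02)],[.544,.183]))
x0,y0,w,h,s=185,145,70,60,10
b=cv2.resize(cv2.cvtColor(I,cv2.COLOR_RGB2BGR)[y0:y0+h,x0:x0+w],None,fx=s,fy=s,interpolation=cv2.INTER_CUBIC)
def dr(x,y,z,r,col):
    p=(proj("scene",cyl(x,y,[(r,z)]))-[x0,y0]+.5)*s; cv2.polylines(b,[np.round(p).astype(int)],True,col,1)
for zz,r in((z,.028),(z+.02,.028)): dr(e[0],e[1],zz,r,(255,0,255))
for zz,r in((.018,.026),(.026,.026),(.048,.006)): dr(.5440,.1835,zz,r,(0,255,255))
cv2.imwrite("pics/h2.png",b)
E
```

```text
t: 14.92
eef_pos: [0.5438, 0.1828, 0.084]
tcp_rot: [[1.0, -0.001, -0.001], [-0.001, -1.0, -0.0], [-0.001, 0.0, -1.0]]
wrist_force: [0.4, -0.8, -1.2]
grip_width: 0.0534
[0.54432951 0.18300635 0.08487628]
0.64 [168.6, 217.3] (array([0.54066894, 0.18583715]), array([215.62569832, 170.70949721]), 179, 221.71976232458837)
```

View pics/h2.png

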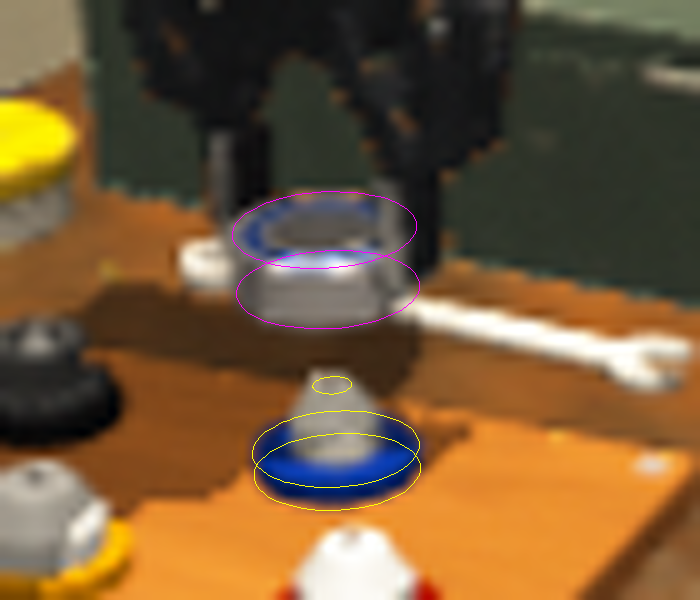

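```bash
python3 -m inch '[[-1,0,0,2.5,0],[-1,0,0,3.2,0],[-1,0,0,3.8,0],[-1,0,0,4.4,0],[-1,0,0,4.6,0],[-1,0,0,4.6,0]]' 60
```

```text
t: 15.78
eef_pos: [0.5439, 0.1836, 0.0384]
tcp_rot: [[1.0, 0.0, 0.0], [0.0, -1.0, 0.0], [0.0, -0.0, -1.0]]
wrist_force: [-0.7, 0.2, -2.1]
grip_width: 0.0535
```

```bash
python3 -m inch '[[-1,0,0,0.4,0],[-1,0,0,0.7,0],[-1,0,0,0.85,0],[-1,0,0,0.95,0],[-1,0,0,0.95,0]]' 60
```

```text
t: 16.4
eef_pos: [0.5438, 0.1836, 0.0297]
tcp_rot: [[1.0, 0.0, -0.001], [0.0, -1.0, -0.0], [-0.001, 0.0, -1.0]]
wrist_force: [-3.5, 0.0, 5.0]
grip_width: 0.0534
```

```bash
python3 -m inch '[[1,0,0,0.8,0],[1,0,0,0.8,0],[1,0,0,0.8,0],[1,0,0,-3,0],[1,0,0,-8,0],[1,0,0,-13.3,0],[1,-0.5,6,-13.3,0],[1,-1.0,12,-13.3,0],[1,-1.5,18,-13.3,0],[1,-1.5,24,-13.3,0],[1,-1.5,24,-13.3,0]]' 60
python3 look.py scene 140 120 100 100 6 f8.png
python3 parts.py pulley spacer; python3 look.py top 130 140 320 90 2 x.png
```

```text
t: 17.77
eef_pos: [0.5288, -0.0599, 0.1621]
tcp_rot: [[1.0, -0.006, 0.001], [-0.006, -1.0, -0.001], [0.001, 0.001, -1.0]]
wrist_force: [0.3, -0.2, -0.1]
grip_width: 0.0857
17.825 [ 0.5288 -0.0581  0.1619] [[1.0, -0.004, 0.0], [-0.004, -1.0, 0.0], [0.0, -0.0, -1.0]] [-12.1  -4.8 113.5   0.   71.3  78.1]
top pulley 0.61 [ 0.5179 -0.3358] 605 610
top spacer 0.44 [ 0.5279 -0.2266] 257 424
scene pulley 0.75 [ 0.5171 -0.3346] 505 519
scene spacer 0.67 [ 0.5291 -0.2152] 313 313
18.175 [ 0.5289 -0.0553  0.1617] [[1.0, 0.002, -0.0], [0.002, -1.0, 0.0], [-0.0, -0.0, -1.0]] [-11.8  -4.8 113.5   0.   71.3  78.1]
```

View pics/f8.png

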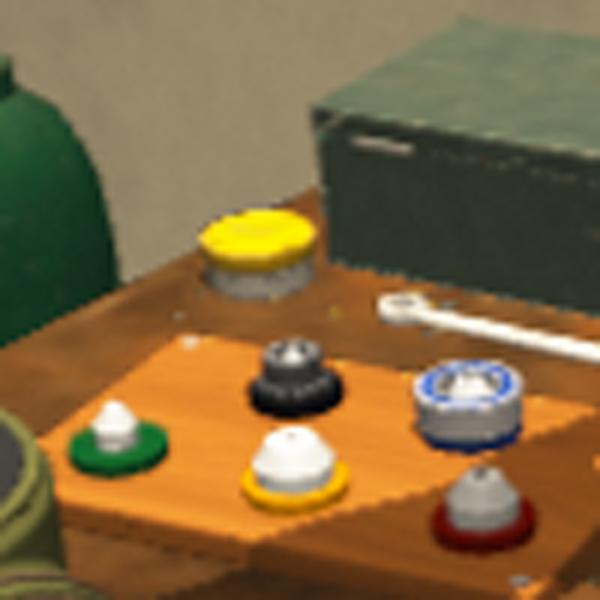

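View pics/x.png

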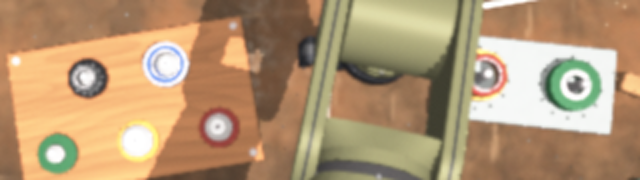

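```bash
python3 -m inch '[[1,0,6,0,0],[1,0,11,1,0],[1,0,15,3,0],[1,0,16.1,6,0],[1,0,16.1,9,0],[1,0,16.1,11.5,0],[1,0,16.1,12.4,0],[1,0,16.1,12.4,0],[0.2,0,16.1,12.4,0],[-1,0,16.1,12.4,0],[-1,0,16.1,12.4,0],[-1,0,16.1,12.4,0],[-1,0,16.1,12.4,0]]' 60
```

```text
t: 19.8
eef_pos: [0.5302, -0.218, 0.0398]
tcp_rot: [[1.0, 0.0, 0.003], [0.0, -1.0, -0.001], [0.003, 0.001, -1.0]]
wrist_force: [-0.5, 0.6, 5.6]
grip_width: 0.0528
```

```bash
python3 -m inch '[[-1,0,0,-1,0],[-1,0,0,-3,0],[-1,0,0,-6,0],[-1,0,0,-10,0],[-1,0,-1,-12,0],[-1,-1,-6,-12,0],[-1,-2,-12,-12,0],[-1,-3,-18,-12,0],[-1,-4,-23,-12,0],[-1,-5.5,-28,-11,0],[-1,-6.6,-32,-9,0],[-1,-6.6,-33.3,-6.5,0],[-1,-6.6,-33.3,-4.6,0],[-1,-6.6,-33.3,-4.6,0],[-1,-6.6,-33.3,-4.6,0]]' 60
python3 - <<'E'
from h import *
I=arm.read_camera("scene"); o=arm.get_obs(); e=o["eef_pos"]; print(e)
z=e[2]-.004
for q in arm.cut_out("scene","spacer"): print(q["score"],q["at"],fit("scene",q["region"],[(.0275,z),(.0275,z+.02)],[.464,.115]))
x0,y0,w,h,s=185,155,70,60,10
b=cv2.resize(cv2.cvtColor(I,cv2.COLOR_RGB2BGR)[y0:y0+h,x0:x0+w],None,fx=s,fy=s,interpolation=cv2.INTER_CUBIC)
def dr(x,y,z,r,col):
    p=(proj("scene",cyl(x,y,[(r,z)]))-[x0,y0]+.5)*s; cv2.polylines(b,[np.round(p).astype(int)],True,col,1)
for zz,r in((z,.0275),(z+.02,.0275)): dr(e[0],e[1],zz,r,(255,0,255))
for zz,r in((.018,.026),(.026,.026),(.048,.009)): dr(.4637,.1155,zz,r,(0,255,255))
cv2.imwrite("pics/h3.png",b)
E
```

```text
t: 21.68
eef_pos: [0.463, 0.1157, 0.0845]
tcp_rot: [[1.0, 0.0, 0.001], [0.0, -1.0, 0.0], [0.001, -0.0, -1.0]]
wrist_force: [0.2, -0.4, -1.8]
grip_width: 0.053
[0.46344948 0.11559352 0.08491278]
0.45 [186.2, 215.1] (array([0.4592713 , 0.11987275]), array([217.08715596, 186.09633028]), 218, 253.85553278459702)
```

View pics/h3.png

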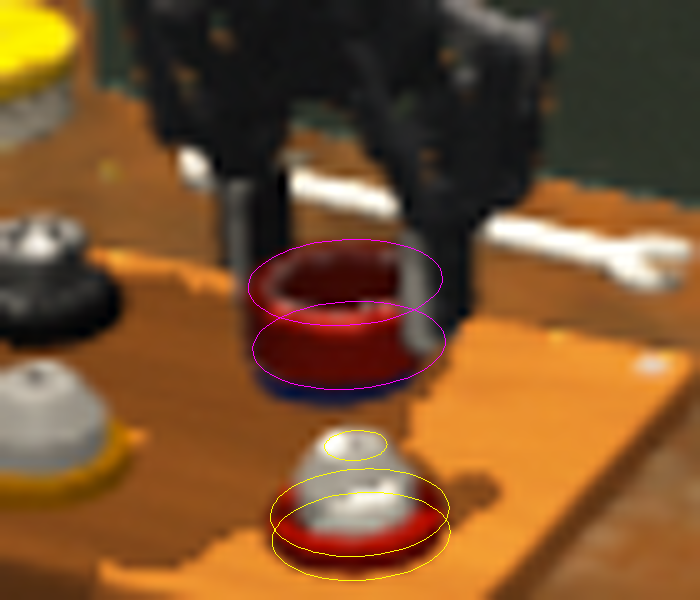

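```bash
python3 -m inch '[[-1,0,0,2.5,0],[-1,0,0,3.2,0],[-1,0,0,3.8,0],[-1,0,0,4.4,0],[-1,0,0,4.6,0],[-1,0,0,4.6,0]]' 60
```

```text
t: 22.52
eef_pos: [0.4633, 0.1157, 0.0381]
tcp_rot: [[1.0, 0.0, 0.001], [0.0, -1.0, 0.0], [0.001, -0.0, -1.0]]
wrist_force: [1.8, 0.8, -1.6]
grip_width: 0.0527
```

```bash
python3 -m inch '[[-1,0,0,0.4,0],[-1,0,0,0.7,0],[-1,0,0,0.85,0],[-1,0,0,0.95,0],[-1,0,0,0.95,0]]' 60
```

```text
t: 23.15
eef_pos: [0.4636, 0.1157, 0.0298]
tcp_rot: [[1.0, 0.0, 0.001], [0.0, -1.0, 0.0], [0.001, -0.0, -1.0]]
wrist_force: [-3.0, 0.4, 8.9]
grip_width: 0.0523
```

```bash
python3 -m inch '[[1,0,0,0.8,0],[1,0,0,0.8,0],[1,0,0,0.8,0],[1,0,0,-3,0],[1,0,0,-8,0],[1,0,0,-13.3,0],[1,1.5,6,-13.3,0],[1,3.0,12,-13.3,0],[1,4.5,16,-13.3,0],[1,4.5,16,-13.3,0]]' 60
python3 look.py scene 140 120 100 100 6 f9.png
python3 parts.py pulley bush; python3 look.py top 335 140 110 75 7 d3.png
```

```text
t: 24.4
eef_pos: [0.5083, -0.0467, 0.1613]
tcp_rot: [[1.0, -0.004, -0.0], [-0.004, -1.0, -0.0], [-0.0, 0.0, -1.0]]
wrist_force: [0.1, 0.5, 0.6]
grip_width: 0.0857
24.45 [ 0.5077 -0.0453  0.161 ] [[1.0, -0.002, -0.001], [-0.002, -1.0, 0.0], [-0.001, -0.0, -1.0]] [-11.1  -7.7 116.2   0.   71.5  79. ]
top pulley 0.88 [ 0.5172 -0.3363] 633 611
top bush 0.59 [ 0.5294 -0.2238] 462 583
scene pulley 0.93 [ 0.5188 -0.3337] 508 517
scene pulley 0.62 [0.4793 0.1301] 220 348
scene bush 0.58 [ 0.5314 -0.2175] 398 448
scene bush 0.23 [0.5178 0.2784] 50 295
24.8 [ 0.5076 -0.0435  0.1612] [[1.0, 0.002, -0.0], [0.002, -1.0, 0.0], [-0.0, -0.0, -1.0]] [-10.9  -7.8 116.3   0.   71.5  79. ]
```

View pics/f9.png

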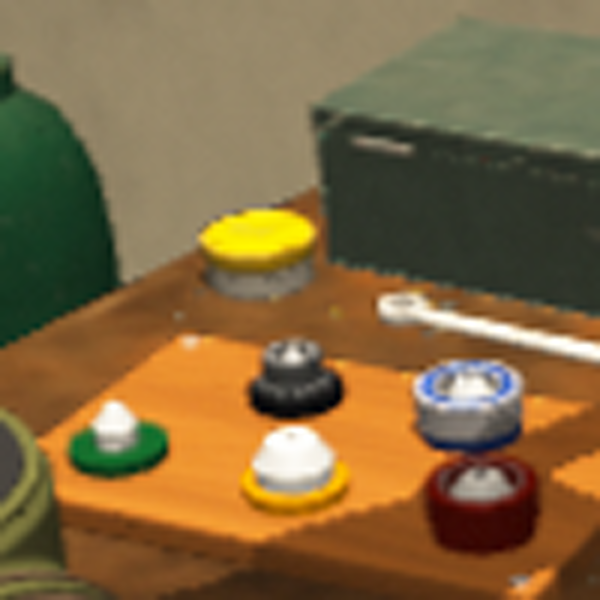

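View pics/d3.png

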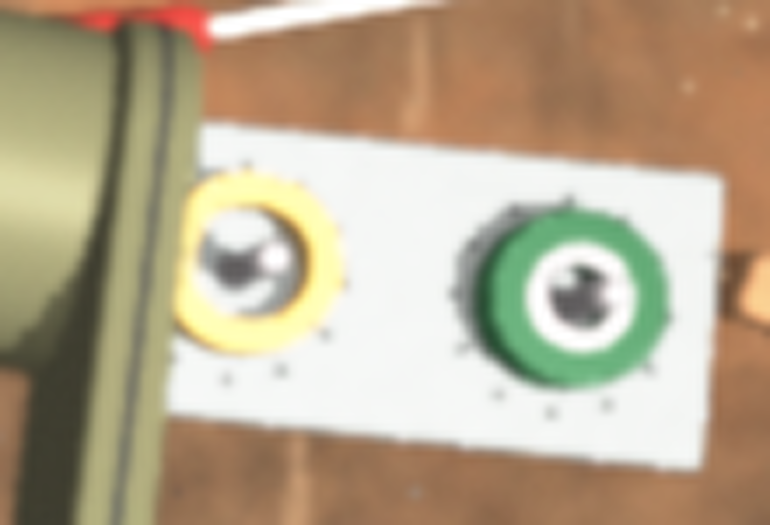

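```bash
python3 -m inch '[[1,0.8,6,0,0],[1,1.6,12,0,0],[1,2.2,16.5,2,0],[1,2.2,17.5,5,0],[1,2.2,17.5,8,0],[1,2.2,17.5,11,0],[1,2.2,17.5,13.5,0],[1,2.2,17.5,14.9,0],[1,2.2,17.5,14.9,0],[0.5,2.2,17.5,14.9,0],[-1,2.2,17.5,14.9,0],[-1,2.2,17.5,14.9,0],[-1,2.2,17.5,14.9,0],[-1,2.2,17.5,14.9,0]]' 60
```

```text
t: 26.55
eef_pos: [0.5314, -0.2201, 0.0144]
tcp_rot: [[1.0, 0.0, 0.003], [0.0, -1.0, -0.001], [0.003, 0.001, -1.0]]
wrist_force: [-0.2, 0.4, 6.5]
grip_width: 0.0637
```

```bash
python3 -m inch '[[-1,0,0,-1,0],[-1,0,0,-3,0],[-1,0,0,-6,0],[-1,0,0,-10,0],[-1,0,-1,-14,0],[-1,-1,-6,-14.5,0],[-1,-2.2,-12,-14.5,0],[-1,-3.4,-18,-14.5,0],[-1,-4.6,-24,-14.5,0],[-1,-5.8,-30,-14.5,0],[-1,-7,-36,-14.5,0],[-1,-8.4,-41,-13,0],[-1,-8.4,-43.9,-11,0],[-1,-8.4,-43.9,-8.5,0],[-1,-8.4,-43.9,-7.2,0],[-1,-8.4,-43.9,-7.2,0],[-1,-8.4,-43.9,-7.2,0]]' 60
python3 - <<'E'
from h import *
I=arm.read_camera("scene"); o=arm.get_obs(); e=o["eef_pos"]; print(e)
z=e[2]-.0024
x0,y0,w,h,s=155,145,70,60,10
b=cv2.resize(cv2.cvtColor(I,cv2.COLOR_RGB2BGR)[y0:y0+h,x0:x0+w],None,fx=s,fy=s,interpolation=cv2.INTER_CUBIC)
def dr(x,y,z,r,col):
    p=(proj("scene",cyl(x,y,[(r,z)]))-[x0,y0]+.5)*s; cv2.polylines(b,[np.round(p).astype(int)],True,col,1)
for zz,r in((z,.033),(z+.024,.033)): dr(e[0],e[1],zz,r,(255,0,255))
for zz,r in((.018,.026),(.026,.026),(.048,.012)): dr(.4463,.2196,zz,r,(0,255,255))
cv2.imwrite("pics/h4.png",b)
E
```

```text
t: 28.68
eef_pos: [0.4466, 0.2194, 0.0855]
tcp_rot: [[1.0, -0.001, 0.002], [-0.001, -1.0, 0.001], [0.002, -0.001, -1.0]]
wrist_force: [1.3, 0.4, -1.0]
grip_width: 0.0637
[0.44676897 0.21945843 0.08565888]
```

View pics/h4.png

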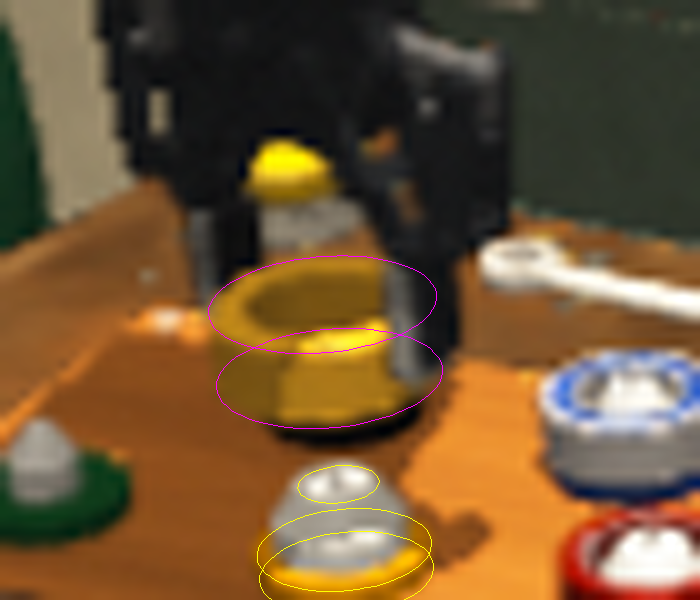

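```bash
python3 -m inch '[[-1,0,0,2.7,0],[-1,0,0,3.4,0],[-1,0,0,4.0,0],[-1,0,0,4.5,0],[-1,0,0,4.9,0],[-1,0,0,4.9,0]]' 60
```

```text
t: 29.48
eef_pos: [0.4457, 0.2196, 0.0352]
tcp_rot: [[1.0, 0.0, -0.0], [0.0, -1.0, -0.0], [-0.0, 0.0, -1.0]]
wrist_force: [-0.5, 0.0, -2.9]
grip_width: 0.0638
```

```bash
python3 -m inch '[[-1,0,0,0.4,0],[-1,0,0,0.7,0],[-1,0,0,0.8,0],[-1,0,0,0.85,0],[-1,0,0,0.85,0]]' 60
```

```text
t: 30.1
eef_pos: [0.4458, 0.2196, 0.0284]
tcp_rot: [[1.0, 0.0, -0.001], [0.0, -1.0, -0.0], [-0.001, 0.0, -1.0]]
wrist_force: [-5.7, -2.7, 10.1]
grip_width: 0.0638
```

```bash
python3 -m inch '[[1,0,0,0.7,0],[1,0,0,0.7,0],[1,0,0,0.7,0],[1,0,0,0.7,0],[1,0,0,-3,0],[1,0,0,-8,0],[1,0,0,-13.3,0],[1,1.5,6,-13.3,0],[1,3.0,12,-13.3,0],[1,4.5,18,-13.3,0],[1,6,24,-13.3,0],[1,6.5,28,-13.3,0],[1,6.5,28,-13.3,0]]' 60
python3 look.py scene 140 120 100 100 6 f10.png
```

```text
t: 31.72
eef_pos: [0.511, -0.0628, 0.1599]
tcp_rot: [[1.0, -0.004, 0.0], [-0.004, -1.0, -0.0], [0.0, 0.0, -1.0]]
wrist_force: [-0.8, 0.3, -0.3]
grip_width: 0.0853
31.775 [ 0.5108 -0.0614  0.1598] [[1.0, -0.003, -0.0], [-0.003, -1.0, 0.0], [-0.0, -0.0, -1.0]] [-12.8  -7.  115.7   0.   71.3  77.3]
```

View pics/f10.png

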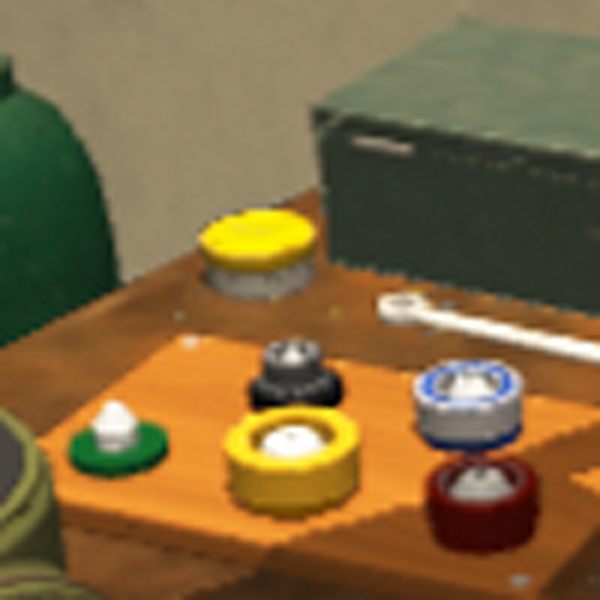

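```bash
python3 -m inch '[[1,0.7,6,0,0],[1,0.7,12,0,0],[1,0.7,18,0,0],[1,0.7,23,0,0],[1,0.7,26.5,2,0],[1,0.7,27.5,5,0],[1,0.7,27.5,8,0],[1,0.7,27.5,11,0],[1,0.7,27.5,13.5,0],[1,0.7,27.5,14.8,0],[1,0.7,27.5,14.8,0],[0.5,0.7,27.5,14.8,0],[-1,0.7,27.5,14.8,0],[-1,0.7,27.5,14.8,0],[-1,0.7,27.5,14.8,0],[-1,0.7,27.5,14.8,0]]' 60
```

```text
t: 33.78
eef_pos: [0.5192, -0.3362, 0.0139]
tcp_rot: [[1.0, 0.0, 0.003], [0.0, -1.0, -0.002], [0.003, 0.002, -1.0]]
wrist_force: [0.4, 1.5, 6.1]
grip_width: 0.0638
```

```bash
python3 -m inch '[[-1,0,0,-1,0],[-1,0,0,-3,0],[-1,0,0,-6,0],[-1,0,0,-10,0],[-1,0,-1,-14,0],[-1,-0.8,-7,-14.5,0],[-1,-1.6,-13,-14.5,0],[-1,-2.4,-19,-14.5,0],[-1,-3.2,-25,-14.5,0],[-1,-4,-31,-14.5,0],[-1,-4.8,-37,-14.5,0],[-1,-5.6,-43,-14.5,0],[-1,-6.4,-49,-14.5,0],[-1,-7.2,-55,-14.5,0],[-1,-8,-61,-14.5,0],[-1,-8.8,-65,-12,0],[-1,-8.8,-65.9,-9,0],[-1,-8.8,-65.9,-7.2,0],[-1,-8.8,-65.9,-7.2,0],[-1,-8.8,-65.9,-7.2,0]]' 60
python3 - <<'E'
from h import *
I=arm.read_camera("scene"); o=arm.get_obs(); e=o["eef_pos"]; print(e)
z=e[2]-.002
x0,y0,w,h,s=130,145,70,60,10
b=cv2.resize(cv2.cvtColor(I,cv2.COLOR_RGB2BGR)[y0:y0+h,x0:x0+w],None,fx=s,fy=s,interpolation=cv2.INTER_CUBIC)
def dr(x,y,z,r,col):
    p=(proj("scene",cyl(x,y,[(r,z)]))-[x0,y0]+.5)*s; cv2.polylines(b,[np.round(p).astype(int)],True,col,1)
for zz,r in((z,.033),(z+.024,.033)): dr(e[0],e[1],zz,r,(255,0,255))
for zz,r in((.018,.026),(.026,.026),(.048,.003)): dr(.4300,.3232,zz,r,(0,255,255))
cv2.imwrite("pics/h5.png",b)
E
```

```text
t: 36.28
eef_pos: [0.4307, 0.3232, 0.0851]
tcp_rot: [[1.0, -0.001, 0.002], [-0.001, -1.0, 0.001], [0.002, -0.001, -1.0]]
wrist_force: [-0.1, 0.9, -2.2]
grip_width: 0.0637
[0.43097785 0.32343312 0.08545761]
```

View pics/h5.png

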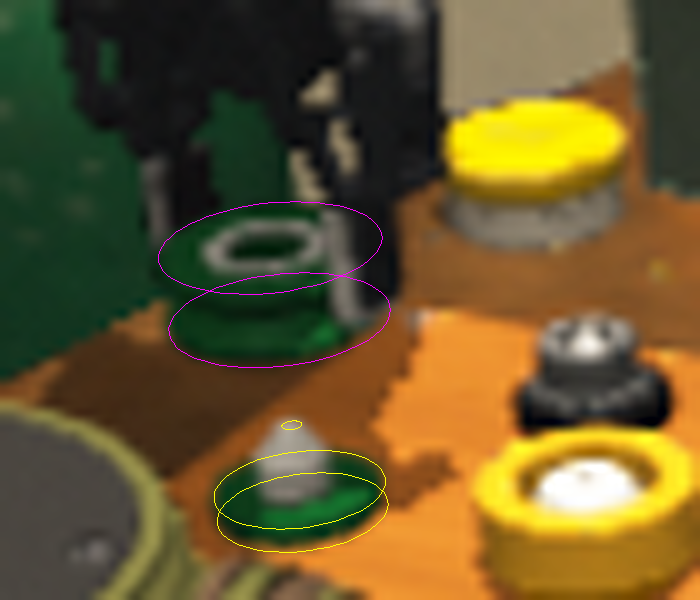

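```bash
python3 -m inch '[[-1,0,0,2.7,0],[-1,0,0,3.4,0],[-1,0,0,4.0,0],[-1,0,0,4.5,0],[-1,0,0,4.9,0],[-1,0,0,4.9,0]]' 60
```

```text
t: 37.08
eef_pos: [0.4297, 0.3235, 0.0347]
tcp_rot: [[1.0, 0.0, -0.0], [0.0, -1.0, -0.0], [-0.0, 0.0, -1.0]]
wrist_force: [-0.5, 0.7, -2.3]
grip_width: 0.0637
```

```bash
python3 -m inch '[[-1,0,0,0.4,0],[-1,0,0,0.7,0],[-1,0,0,0.8,0],[-1,0,0,0.85,0],[-1,0,0,0.85,0]]' 60
```

```text
t: 37.7
eef_pos: [0.4298, 0.3237, 0.0279]
tcp_rot: [[1.0, 0.0, -0.001], [0.0, -1.0, -0.001], [-0.001, 0.001, -1.0]]
wrist_force: [-5.3, -3.1, 9.5]
grip_width: 0.0639
```

```bash
python3 -m inch '[[1,0,0,0.7,0],[1,0,0,0.7,0],[1,0,0,0.7,0],[1,0,0,0.7,0],[1,0,0,-3,0],[1,0,0,-8,0],[1,0,0,-13.3,0],[1,1.5,6,-13.3,0],[1,3.0,12,-13.3,0],[1,4.5,18,-13.3,0],[1,6,24,-13.3,0],[1,6,30,-13.3,0],[1,6,36,-13.3,0],[1,6,42,-13.3,0],[1,6,48,-13.3,0],[1,6,48,-13.3,0],[1,6,48,-13.3,0]]' 60
python3 look.py scene 140 130 110 90 7 f11.png; python3 look.py top 120 135 150 110 5 g11.png
python3 - <<'E'
from h import *
S=dict(sprocket=[(.021,.026),(.021,.032),(.016,.046)],pulley=[(.033,.026),(.033,.050)],bearing=[(.028,.026),(.028,.046)],spacer=[(.0275,.026),(.0275,.046)],bush=[(.033,.026),(.033,.050)])
for n in("top","scene"):
    arm.read_camera(n)
    for k in S:
        for q in arm.cut_out(n,k)[:1]:
            f=fit(n,q["region"],S[k],ray(n,q["at"][::-1],.04)[:2]); print(n,k,round(q["score"],2),f[0].round(4),f[2],round(f[3]))
E
```

```text
t: 39.83
eef_pos: [0.4897, -0.1564, 0.1592]
tcp_rot: [[1.0, -0.001, -0.0], [-0.001, -1.0, 0.001], [-0.0, -0.001, -1.0]]
wrist_force: [0.4, -0.3, 0.3]
grip_width: 0.085
39.875 [ 0.4897 -0.1558  0.1591] [[1.0, 0.001, -0.0], [0.001, -1.0, 0.0], [-0.0, -0.0, -1.0]] [-23.6  -7.1 115.8   0.   71.2  66.3]
39.925 [ 0.4898 -0.1554  0.1591] [[1.0, 0.002, -0.0], [0.002, -1.0, 0.0], [-0.0, -0.0, -1.0]] [-23.6  -7.1 115.8   0.   71.2  66.3]
top sprocket 0.72 [0.5245 0.2856] 176 220
top pulley 0.7 [0.5255 0.2818] 182 591
top bearing 0.51 [0.5429 0.1826] 434 410
top spacer 0.54 [0.463  0.1136] 354 387
top bush 0.72 [0.4452 0.2183] 603 583
scene sprocket 0.49 [0.5247 0.2898] 98 117
scene pulley 0.53 [0.4308 0.3274] 295 318
scene bearing 0.77 [0.5458 0.1867] 211 218
scene spacer 0.75 [0.4643 0.118 ] 240 250
scene bush 0.69 [0.4472 0.2219] 326 338
```

View pics/f11.png

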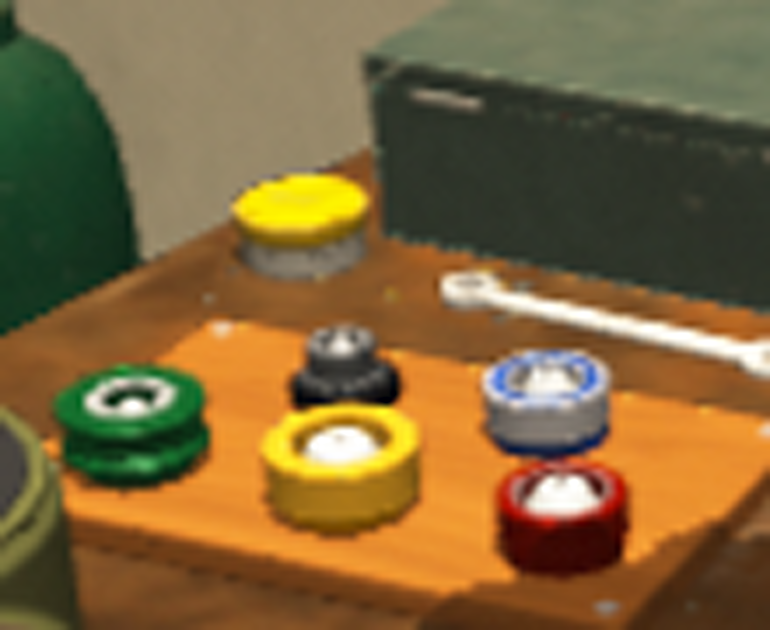

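View pics/g11.png

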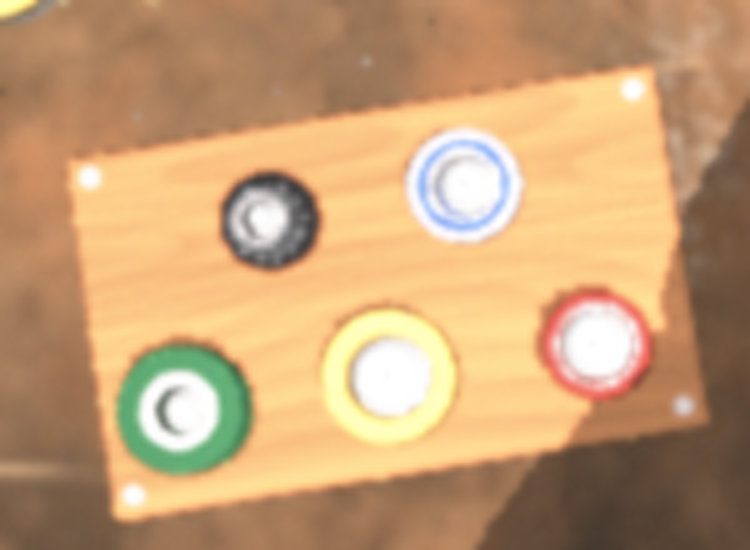

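```bash
python3 - <<'E'
from h import *
I=arm.read_camera("scene")
x0,y0,w,h,s=142,165,95,55,8
b=cv2.resize(cv2.cvtColor(I,cv2.COLOR_RGB2BGR)[y0:y0+h,x0:x0+w],None,fx=s,fy=s,interpolation=cv2.INTER_CUBIC)
def dr(x,y,z,r,col):
    p=(proj("scene",cyl(x,y,[(r,z)]))-[x0,y0]+.5)*s; cv2.polylines(b,[np.round(p).astype(int)],True,col,1)
for x,y,r,t in((.5285,.2875,.016,.046),(.4308,.3276,.033,.050),(.5458,.1867,.028,.046),(.4648,.119,.0275,.046),(.4473,.223,.033,.05)):
    dr(x,y,t,r,(255,0,255)); dr(x,y,.026,max(r,.021),(255,255,0))
cv2.imwrite("pics/h6.png",b); print(arm.get_obs()["wrist_force"])
E
```

```text
[-0.10398429 -0.22638133 -0.76527067]
```

View pics/h6.png

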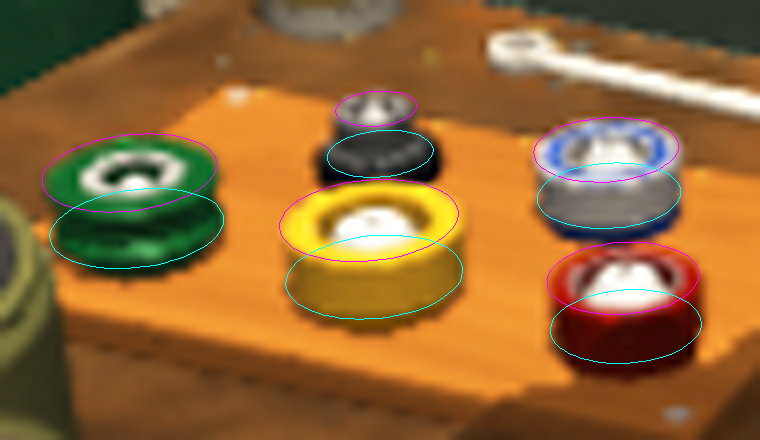

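```bash
python3 -c "
from bench import arm
print(arm.job_done()); print(arm.get_obs()['t'])"
```

```text
the job is handed in; nothing more can be done
None
the job is handed in; nothing more can be done
```

I took both stacks apart from the top and placed all five parts, the same way up, on their matching pegs. The order was sprocket on black, bearing on blue, spacer on red, bush on yellow, pulley on green. I handed the job in at about 40 s, with the gripper clear of everything.

**Seating:** Each part went down to within about 0.5 mm of the tool height expected for lying on its flange. Each showed a light contact force of about 5–10 N on touching down, with no sign of jamming.

**Last pictures:** The scene camera overlay fitted all five parts sitting home, apart from about one pixel on the pulley. The camera models left these disagreements:
- The two cameras differed by about 2–5 mm throughout.
- The final fit of the sprocket was about 4 mm off its peg estimate, because it is dark on black and partly hidden.
- The top camera labelled the sprocket as the pulley once, so I judged the pulley there by eye.

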